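Snap the two capsules into the handset shell with the hand pusher

ROBOT

A 6-joint arm with a two-finger parallel gripper is mounted at the origin on a cart in front of the work surface, level with it; the furniture and walls round the work are solid. World frame = base frame: x ahead of the robot, y to its left, z up, the work surface at z = 0. Lengths are in m, angles in degrees, forces in N, time in s.
With the tool pointing down it reaches from about 0.375 to 0.9 m from the base axis. Payload 3.1 kg.
Tool frame: the origin (TCP) lies on the mounting face of the last link; the fingertips stand 182 mm ahead of it and the grasp point (between the pads) lies 164 mm ahead of it; y points along the fingers, z is the direction in which the jaws open and shut, and the axes are right-handed (so a half turn about y gives the same grasp; the last joint's range is limited). The gripper opens to 87 mm and grips with 3 to 60 N. Pads are 19 mm wide; open, the fingers measure 117 mm over their backs; the gripper's body (75 mm by 190 mm) begins 51 mm behind the grasp point.
Start: joints at [58.757, 30.224, 82.088, -0, 67.689, -10.227], TCP at [0.224, 0.583, 0.405] pointing down, gripper open.
Joint ranges: [-176.69, 176.69], [-43.24, 126.21], [12.49, 139.97], [-82, 262], [0, 151.66], [-163.58, 163.58]. Speed limits (degrees/s): [159.86, 159.86, 180, 180, 180, 180].

INTERFACE

Orientations are given as a 3x3 rotation matrix whose columns are the frame's x, y, z axes.
In Python, from workcell import manip gives the robot as it stands.
- The arm moves only by the tool step_arm, never from a script. Its argument "targets" is a list of rows, each a list of 3 entries, a list of its own where there are three numbers: the shift along the tool's x, y, z normalised to -1 to 1, where 1 is 600 mm, then the turn, a rotation vector about the tool's x, y, z normalised to -1 to 1, where 1 is pi/2 rad, then the opening in per cent of the stroke, from 0 (shut) to 100 (fully open). A call has 1 to 8 rows; each row is the pose to reach, as a shift and turn from the pose commanded when the call began, along the tool's axes at that moment; what a row does not reach only later rows make up. A row lasts 1/10 s, in which the tool goes at most 50 mm and 8.59 degrees, less where a joint would pass 70% of its speed; a pose out of reach is approached as far as the arm can. A call with a number of a shift or a turn outside -1 to 1 is refused whole. A call with a gripper value outside its range is refused whole. The fingers move at their own pace and stop on an object; "newtons" is the grip in N (left out, the last holds). Time passes only in rows, so rows that repeat a pose let the fingers close. It gives the time, the measured TCP pose, the force and the opening at its end, in the units of the state.
- manip.read_state(): the state, without advancing time (a new reading comes with each control period).
- manip.snapshot(name): name is "side" or "top"; returns (picture, depth): 384x512x3 uint8, red, green, blue; 384x512 float32, m along the optical axis (not along the pixel's ray), 0 where there is no reading.
- manip.get_calibration(name): a dict with "fovy" (degrees; the focal length in pixels is half the picture's height over the tangent of half this angle, whatever the lens; pixels are square), "cx", "cy" (the principal point, pixels), "R" (3x3) and "t" (3): a world point X has camera coordinates R X + t. Camera axes: x right, y down, z forward; pixel columns grow to the right and rows downward; lengths in m; the calibration is good to about 2 mm. A picture is of the moment at which its call begins. get_calibration takes no time and is no camera call.
- manip.sign_off(): hands the job in, once; it reports no verdict.
Trained networks look in the newest picture that a camera, given by its name, has taken for a name from the list of things; names that differ only in an ending like _2 or _b are one class to them, and where a whole thing is asked for, a point or a joint stands for the part that bears it (a point fixed in the world has none). Each returns a list of dicts, best first, with "conf" (0 to 1); they miss things now and then, are a little off and sometimes report something else, mostly with a low value. They report only what shows in the picture. A call takes as long as a camera call. They do not tell look-alikes from the thing itself.
- manip.spot_in(query, camera): "centre" ([column, row] in pixels, amid what is visible of it).
- manip.silhouettes(query, camera): "mask" (384x512 bool, what is visible of it) and "centre" ([column, row] in pixels, amid what is visible of it).
- manip.spot_point(query, camera): "centre" ([column, row] in pixels: a listed point, or the origin of a listed thing).
The state is a dict: "time": time; "qpos": joint angles; "joint_velocities": joint speeds; "joint_efforts": joint torques, N m; "ee_pos": TCP position; "tcp_rot": TCP orientation; "contact_force": force on the tool from outside, world axes, zero at the start; "moment": the same for the moment, N m; "grip_width": finger opening in m.
Only numpy, scipy, OpenCV 4.12 (cv2) and the standard library are available. Lean on these libraries where they do the work, as an engineer would, in place of code of your own. Each camera call takes 0.05 s, during which the arm holds its last target. There are 200 camera calls.

TASK

The two capsules lie loose on the clips of the handset shell in the assembly nest, under the keeper bar that held them while the nest was carried. Turn the bar crosswise, clear of both, then press each one straight down with the small-nosed hand pusher, whose nose fits between the clips, until it has snapped fully home under all its clips, and stand the pusher upright again in the red tray it came from. Do not touch the capsules with the fingers, and leave the other things where they are.

Things in the scene. Friction and masses are not known exactly. Their poses are not given: they have to be found in the camera images.
- nest: assembly nest, fixed to the bench: aluminium plate 84 x 212 mm, top 10 mm above the bench, carrying a black handset half-shell, open side up, with a round cup at each end. Origin under its centre at bench height; its y axis runs along the shell from the mouth cup (-y) to the ear cup (+y), its z axis up. The clips, 41 mm above the bench, are the highest parts of the shell; a keeper bar stands over it
- keeper (a joint): angle of the keeper bar, a steel strip 150 x 14 x 4 mm that turns on a vertical post in the middle of the nest (the nest's origin), its underside 56 mm above the bench, so that its ends lie over both capsules. 0 = along the nest's y axis; positive is counter-clockwise seen from above; it turns 1.7 rad either way, lightly (about 1 N at a peg), and stays where it is left; beyond 0.7 rad it is clear of both capsules and of the pusher above them
- keeper_ear_peg (a point): middle of the upright black peg on the bar's ear end, by which it is pushed round: 10 mm across, 24 mm high (60 to 84 mm above the bench), 68 mm from the post
- keeper_mouth_peg (a point): the same peg on the bar's mouth end
- ear_seat (a point): centre of the seat in the ear cup, 64 mm from the nest's centre along +y and 18 mm above the bench. The cup is 61 mm wide outside, its rim 36 mm above the bench. Round the seat stand three sprung plastic clips whose hooks have sloping tops; at rest the hooks leave a free circle of 36 mm, and their undersides lie 33.4 mm above the bench
- mouth_seat (a point): the same in the mouth cup, 64 mm from the nest's centre along -y
- ear_top (a point): centre of the top face of the loose ear capsule, a flat black disc 40 mm across and 14.5 mm thick, its z axis up. At the start it lies level on the sloping clips with its top about 51 mm above the bench; fully home its top is 32.5 mm above the bench, under the hooks. It takes about 4 to 17 N to push it through the hooks and only a newton or two while it slides down past them; then they spring back over its rim and it stands hard on the seat
- mouth_top (a point): the same for the mouth capsule, in the mouth cup
- tray_1: the leftmost red steel tray of the front row, beside the nest, fixed: 215 mm along the world's y by 300 mm along the world's x, walls 62 mm high and 2 mm thick, floor 2 mm above the bench, lined with thin film; origin under its centre. The pushers, the squeeze bottle and the spare capsule stand in it
- small_pusher_grip (a point): middle of the grip of the small-nosed hand pusher, 86 mm above its foot. The pusher is 118 mm high and stands upright on its nose in the red tray: white cylindrical nose 26 mm across and 24 mm high with a flat foot, thin steel shank, black guard disc 35 mm across (47 to 52 mm above the foot), black upright round grip 26 mm across (52 to 118 mm above the foot). z axis along it, up; 140 g
- small_pusher_nose (a point): centre of the flat foot of the small pusher's nose, 86 mm below the grip point along its z axis
- big_pusher_grip (a point): middle of the grip of the other hand pusher in the tray, the same but for its nose, which is 46 mm across and too wide to pass between the clips; they may stand in either order, 80 to 150 mm apart
- bottle_mid (a point): white squeeze bottle with a red tip, 56 mm across and 168 mm high, standing in the red tray between the pushers and the nest, a bystander; given at the middle of it, half-way up
- spare_capsule_mid (a point): spare capsule lying in the red tray, disc 40 mm across, 15 mm thick, a bystander; given at the middle of it, half-way up
- spool_mid (a point): solder spool, 64 mm across, 40 mm high, standing on the bench behind the red tray, a bystander; given at the middle of it, half-way up
- oil_mid (a point): brown oil bottle, 38 mm across, 106 mm high, behind the nest, a bystander; given at the middle of it, half-way up
- blue_tape_mid (a point): roll of blue tape, 68 mm across, 18 mm high, behind the red tray, a bystander; given at the middle of it, half-way up
- marker_mid (a point): marker pen, 17 mm thick, 130 mm long, lying on the bench in front of the nest, a bystander; given at the middle of it, half-way up
- ear_capsule: the ear capsule itself, origin at the centre of its underside
- mouth_capsule: the mouth capsule itself, origin at the centre of its underside
- small_pusher: the small-nosed pusher itself, origin at the centre of its foot
There are look-alikes about, which are no part of the job. What is shaped like the small_pusher but purple is not meant. What is shaped like the mouth_capsule but brown is not meant.

How it is judged (in metres and radians):
On the way, in this order (a step that is already met when the one before it is completed fails the run):
1. the keeper bar is turned clear of both capsules ((value of joint keeper above 0.7 rad or value of joint keeper below -0.7 rad)), for 0.2 s.
2. one capsule is fully home under its clips (((z of ear_top in the frame of nest between 0.03 and 0.0338 m and horizontal distance between ear_top and ear_seat below 0.0025 m and angle between ear_top's own z axis and vertical below 0.06 rad) or (z of mouth_top in the frame of nest between 0.03 and 0.0338 m and horizontal distance between mouth_top and mouth_seat below 0.0025 m and angle between mouth_top's own z axis and vertical below 0.06 rad))), for 0.1 s.
3. both capsules are fully home under their clips (z of ear_top in the frame of nest between 0.03 and 0.0338 m and horizontal distance between ear_top and ear_seat below 0.0025 m and angle between each of ear_top, mouth_top's own z axis and vertical below 0.06 rad and z of mouth_top in the frame of nest between 0.03 and 0.0338 m and horizontal distance between mouth_top and mouth_seat below 0.0025 m), for 0.2 s.
At the end, for the whole second after the job is handed in: Keeper bar over 0.5 rad from lengthwise. Both capsules home: top 30 to 33.8 mm above the bench (nominal 32.5), within 2.5 mm of the seat centre, level within 0.06 rad. Small pusher at rest, upright within 0.1 rad, nose on the floor of the red tray (all of step 3 and (value of joint keeper above 0.5 rad or value of joint keeper below -0.5 rad) and angle between small_pusher_nose's own z axis and vertical below 0.1 rad and height (world z) of small_pusher_nose below 0.006 m and world x of small_pusher_nose between 0.306 and 0.594 m and world y of small_pusher_nose between 0.046 and 0.254 m and linear speed of small_pusher below 0.02 m/s); the robot touches nothing.
It fails at once if the fingers touch a capsule of the shell (contact force between the fingers and ear_capsule above 1 N or contact force between the fingers and mouth_capsule above 1 N).
It fails at once if a capsule is pressed with the pusher leaning more than 0.35 rad from upright ((contact force between small_pusher and ear_capsule above 2 N or contact force between small_pusher and mouth_capsule above 2 N) and angle between small_pusher_nose's own z axis and vertical above 0.35 rad).
It fails at once if a bystander (bottle, spare capsule, spool, oil bottle, blue tape, marker) is shifted by more than 25 mm, or the big pusher by more than 40 mm (distance of any of bottle_mid, spare_capsule_mid, spool_mid, oil_mid, blue_tape_mid, marker_mid from where it was at the start of the episode above 0.025 m or distance of big_pusher_grip from where it was at the start of the episode above 0.04 m).
It also fails if it takes over 67 s, if anything falls off the work surface, if the arm or the gripper's body presses on something with over 40 N, if the wrist force passes 120 N, or if a joint passes its speed limit or range.

## Working session

There is one attempt and no reset: what is moved stays moved. The work goes in short steps, Python scripts to look and compute and a tool call to move; the robot and the scene stay as the last step left them, time stands still between calls to the robot, and variables do not carry over. Pictures are saved under pics/ and viewed, about 8 in all and at most 12, crops included, and the job is handed in when it is done.

Besides the shell and the picture viewer there is one more tool, called after ">>>" by a JSON object that holds its "fn" and its "kwargs". step_arm: Moves the arm, as the interface text tells. Its arguments: {"type":"object","properties":{"targets":{"type":"array"},"newtons":{"type":"number"}},"required":["targets"]}

```bash
mkdir -p pics; ls
cat > h.py <<'E'
import numpy as np, cv2
from workcell import manip
def cal(n):
    c=manip.get_calibration(n); f=192/np.tan(np.radians(c["fovy"])/2)
    return f,c["cx"],c["cy"],np.array(c["R"]),np.array(c["t"])
def ray(n,p,z):
    "world point on pixel ray at height z"
    f,cx,cy,R,t=cal(n); d=R.T@np.array([(p[0]-cx)/f,(p[1]-cy)/f,1]); o=-R.T@t
    return o+d*(z-o[2])/d[2]
def cloud(n,D):
    f,cx,cy,R,t=cal(n); v,u=np.mgrid[:384,:512]
    P=np.stack([(u-cx)/f*D,(v-cy)/f*D,D],-1)
    return (P-t)@R
def proj(n,X):
    f,cx,cy,R,t=cal(n); c=R@np.array(X)+t; return np.array([cx+f*c[0]/c[2],cy+f*c[1]/c[2]])
E
python3 - <<'E'
from h import *
s=manip.read_state(); print(s)
for n in("top","side"):
    p,d=manip.snapshot(n); cv2.imwrite(f"pics/{n}0.png",p[...,::-1]); np.save(f"{n}0.npy",d)
    f,cx,cy,R,t=cal(n); print(n,f,cx,cy,-R.T@t,R.round(2).tolist())
    for q in ["keeper_ear_peg","keeper_mouth_peg","ear_top","mouth_top","ear_seat","mouth_seat","nest","small_pusher_grip","small_pusher_nose","big_pusher_grip","bottle_mid"]:
        r=manip.spot_point(q,n); print(q,[(np.round(x["centre"],1).tolist(),round(x["conf"],2)) for x in r[:4]])
E
```

```text
pics
{'time': 0.0, 'qpos': array([ 5.87563029e+01,  3.02782428e+01,  8.21573396e+01, -3.86655592e-06,
        6.76872652e+01, -1.02269882e+01]), 'joint_velocities': array([ 0.0182045 , -0.0346097 ,  0.07759837,  0.07595087,  0.00737093,
       -0.01593788]), 'joint_efforts': array([-1.43246965e-03, -4.40045679e+01, -1.76592493e+01,  6.33044075e-02,
        5.83174895e-02, -1.68568477e-04]), 'ee_pos': array([0.22393649, 0.58313257, 0.40377366]), 'tcp_rot': array([[ 9.33475675e-01, -1.11204332e-03,  3.58638993e-01],
       [-3.58640515e-01, -1.83316568e-03,  9.33473953e-01],
       [-3.80618783e-04, -9.99997701e-01, -2.11003936e-03]]), 'contact_force': array([-0.04109275,  0.46370585,  0.0307466 ]), 'moment': array([ 0.03121779,  0.0408014 , -0.0320724 ]), 'grip_width': 0.08700509237554245}
top 390.6315522979361 256.4068546016866 194.28495629817067 [0.32980061 0.24075471 0.98077515] [[-0.09, -1.0, -0.0], [-0.97, 0.09, -0.22], [0.22, -0.02, -0.98]]
keeper_ear_peg [([199.5, 184.3], 0.93)]
keeper_mouth_peg [([195.9, 241.7], 0.89), ([205.7, 238.8], 0.67)]
ear_top [([191.4, 189.8], 0.73)]
m
[... 501 characters left out ...]
 192.3659603171346 [0.42007919 1.07357416 0.47045004] [[-0.99, -0.11, 0.01], [-0.05, 0.41, -0.91], [0.1, -0.91, -0.41]]
keeper_ear_peg [([220.9, 220.3], 0.83)]
keeper_mouth_peg [([284.8, 232.2], 0.89)]
ear_top [([217.7, 236.0], 0.58)]
mouth_top [([276.5, 290.0], 0.88), ([283.1, 233.3], 0.47)]
ear_seat [([223.2, 251.8], 0.84)]
mouth_seat [([282.0, 248.8], 0.81)]
nest [([253.8, 258.4], 0.84), ([280.9, 250.6], 0.16)]
small_pusher_grip [([142.6, 239.3], 0.94), ([248.3, 173.7], 0.89), ([205.2, 153.6], 0.79)]
small_pusher_nose [([246.2, 206.6], 0.97), ([148.5, 282.2], 0.97), ([207.1, 180.0], 0.63)]
big_pusher_grip [([288.6, 231.3], 0.59), ([298.9, 175.9], 0.41)]
bottle_mid [([297.7, 191.2], 0.91)]
```

Run:
```python
import cv2
a=cv2.imread("pics/top0.png");cv2.imwrite("pics/top0c.png",cv2.resize(a[80:300,110:380],None,fx=2.9,fy=2.7,interpolation=3)) 
a=cv2.imread("pics/side0.png");cv2.imwrite("pics/side0c.png",cv2.resize(a[80:340,80:400],None,fx=2.3,fy=2.3,interpolation=3))
```

```text
(no output)
```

View pics/top0c.png

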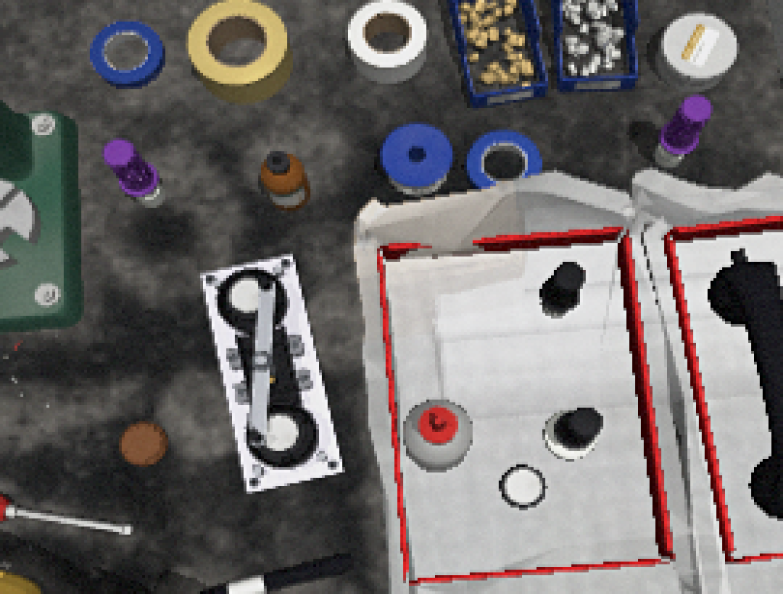

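View pics/side0c.png

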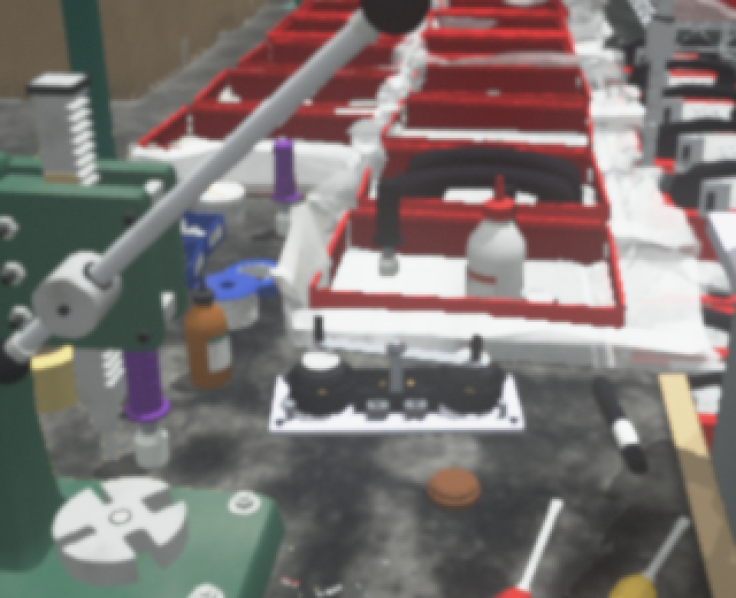

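Run:
```python
from h import *
D=np.load("top0.npy"); C=cloud("top",D); 
img=cv2.imread("pics/top0.png")
# plate corners by eye in crop -> rays at z=.01
for c in [(202,273),(294,256),(342,469),(249,492)]:
    print("corner",ray("top",(110+c[0]/2.9,80+c[1]/2.7),.01).round(4))
for q in["nest","small_pusher","big_pusher_grip","tray_1"]:
    manip.snapshot("top")
    for s in manip.silhouettes(q,"top")[:3]:
        m=s["mask"]; P=C[m]; 
        print(q,round(s["conf"],2),np.round(s["centre"],1),m.sum(),"zpct",np.percentile(P[:,2],[5,50,95]).round(3))
        if q=="nest":
            k=(P[:,2]>.003)&(P[:,2]<.018); r=cv2.minAreaRect(P[k,:2].astype(np.float32)*1000); print(r)
        elif "pusher" in q:
            k=P[:,2]>np.percentile(P[:,2],97)-.02; 
            k=P[:,2]>P[:,2].max()-.008
            print("top c",P[k].mean(0).round(4),k.sum(),P[k].min(0).round(3),P[k].max(0).round(3))
# heights over pixel regions: bar pegs
h=C[...,2]
def blob(lo,hi,b):
    u0,u1,v0,v1=b; mm=np.zeros(h.shape,bool); mm[v0:v1,u0:u1]=1; mm&=(h>lo)&(h<hi); 
    return mm
mm=blob(.066,.095,(180,225,170,260)).astype(np.uint8)
n,l,st,ce=cv2.connectedComponentsWithStats(mm)
for i in range(1,n): print("hi blob",st[i],C[l==i].mean(0).round(4))
mm=blob(.05,.066,(180,225,170,260)); print("bar", cv2.minAreaRect(C[mm][:,:2].astype(np.float32)*1000),mm.sum())
mm=blob(.1,.13,(285,330,165,260)).astype(np.uint8)
n,l,st,ce=cv2.connectedComponentsWithStats(mm)
for i in range(1,n): print("pusher hi",st[i],C[l==i].mean(0).round(4),C[l==i].max(0).round(3))
# obstacles higher than .12 within 0.3..
k=(h>.12)&(D>0); P=C[k]
print("obst bins");
for x in np.arange(.2,.8,.1):
  print(round(x,1),[(round(y,1),round(float(P[(abs(P[:,0]-x)<.05)&(abs(P[:,1]-y)<.05)][:,2].max(initial=0)),2)) for y in np.arange(-.1,.71,.1)])
print(h[0::48,0::64].round(2))
```

```text
corner [0.6    0.4146 0.01  ]
corner [0.609  0.3324 0.01  ]
corner [0.4041 0.3058 0.01  ]
corner [0.3909 0.3857 0.01  ]
small_pusher 0.84 [154.6 144.3] 324 zpct [0.003 0.076 0.118]
top c [0.3298 0.2408 0.9808] 2 [0.33  0.241 0.981] [0.33  0.241 0.981]
small_pusher 0.73 [345.4 129.7] 294 zpct [0.011 0.079 0.118]
top c [0.3298 0.2408 0.9808] 3 [0.33  0.241 0.981] [0.33  0.241 0.981]
small_pusher 0.62 [304.6 187.7] 232 zpct [0.025 0.103 0.121]
top c [0.3298 0.2408 0.9808] 1 [0.33  0.241 0.981] [0.33  0.241 0.981]
big_pusher_grip 0.84 [309.8 241.2] 246 zpct [0.025 0.07  0.12 ]
top c [0.3298 0.2408 0.9808] 1 [0.33  0.241 0.981] [0.33  0.241 0.981]
big_pusher_grip 0.18 [199.3 215.6] 335 zpct [0.056 0.06  0.082]
top c [0.3298 0.2408 0.9808] 1 [0.33  0.241 0.981] [0.33  0.241 0.981]
tray_1 0.89 [326.  206.6] 1608 zpct [0.009 0.057 0.063]
tray_1 0.37 [206.4 146.6] 250 zpct [0.016 0.068 0.092]
tray_1 0.33 [199.7 215.7] 386 zpct [0.056 0.06  0.082]
hi blob [199 182   5   6  21] [0.5675 0.3523 0.0792]
hi blob [198 212   4   3  12] [0.5013 0.3614 0.0684]
hi blob [198 216   1   1   1] [0.4948 0.36
[... 1610 characters left out ...]
loat64(0.5), 0.12), (np.float64(0.6), 0.35), (np.float64(0.7), 0.25)]
0.8 [(np.float64(-0.1), 0.0), (np.float64(0.0), 0.0), (np.float64(0.1), 0.0), (np.float64(0.2), 0.0), (np.float64(0.3), 0.0), (np.float64(0.4), 0.0), (np.float64(0.5), 0.0), (np.float64(0.6), 0.3), (np.float64(0.7), 0.0)]
[[ 0.11  0.14  0.09  0.    0.    0.   -0.    0.  ]
 [ 0.   -0.    0.    0.    0.    0.    0.06  0.01]
 [ 0.02  0.29  0.    0.    0.04  0.01  0.07  0.01]
 [-0.    0.29  0.03  0.    0.04  0.    0.    0.08]
 [ 0.37  0.    0.04  0.05  0.01  0.    0.01  0.06]
 [ 0.02  0.02  0.    0.01  0.15  0.01  0.08  0.03]
 [ 0.    0.    0.    0.01  0.01  0.06  0.01  0.02]
 [ 0.98 -0.   -0.71 -0.7  -0.7  -0.58 -0.71 -0.37]]
```

```bash
cat >> h.py <<'E'
def mv(pt,yaw,off=.182):
    "row numbers to bring point off ahead of TCP to pt, jaws along yaw"
    from scipy.spatial.transform import Rotation as Ro
    s=manip.read_state(); R=s["tcp_rot"]; a=np.radians(yaw); c,q=np.cos(a),np.sin(a)
    T=np.array([[q,0,c],[-c,0,q],[0,-1,0]]); p=np.array(pt)+[0,0,off]
    sh=R.T@(p-s["ee_pos"])/.6; tu=Ro.from_matrix(R.T@T).as_rotvec()/(np.pi/2)
    print("shift",sh.round(4).tolist(),"turn",tu.round(4).tolist(),"mm",round(600*np.linalg.norm(sh)),"deg",round(90*np.linalg.norm(tu)))
E
python3 - <<'E'
from h import *
D=np.load("top0.npy"); C=cloud("top",D); h=C[...,2]
for n,(u0,u1,v0,v1) in dict(small=(298,315,173,192),big=(300,320,228,245)).items():
    P=C[v0:v1,u0:u1].reshape(-1,3)
    for lo in(.1155,.1175,.1195):
        k=(P[:,2]>lo)&(P[:,2]<.13); print(n,lo,k.sum(),P[k].mean(0).round(4),P[k].min(0).round(3),P[k].max(0).round(3))
print("small side nose",ray("side",(246.2,206.6),.002),ray("side",(248.3,173.7),.088))
print("small top grip/nose",ray("top",(305.9,179.6),.088),ray("top",(299.9,192.4),.002))
print("bottle",ray("top",(260.7,237),.16), ray("top",(261.6,242.1),.084),ray("side",(297.7,191.2),.084))
print("ear/mouth top",ray("top",(191.4,189.8),.051),ray("top",(205.6,240.3),.051))
print("seats",ray("top",(197.,191.8),.018),ray("top",(208.9,237.1),.018),ray("side",(223.2,251.8),.018),ray("side",(282,248.8),.018))
print("nest",ray("top",(203.2,218.7),0),ray("side",(253.8,258.4),0))
g=cv2.imread("pics/top0.png")
# white capsule tops
P=C; m=(h>.046)&(h<.0555); m[:, :180]=0;m[:,225:]=0;m[:170]=0;m[260:]=0
n,l,st,ce=cv2.connectedComponentsWithStats(m.astype(np.uint8))
for i in range(1,n):
    if st[i][4]>30: print(st[i],C[l==i].mean(0).round(4),C[l==i].min(0).round(3),C[l==i].max(0).round(3))
mv((.587,.371,.15),-35)
E
```

```text
small 0.1155 96 [0.5402 0.1089 0.1188] [0.528 0.097 0.116] [0.553 0.12  0.124]
small 0.1175 75 [0.5403 0.1085 0.1194] [0.528 0.097 0.118] [0.552 0.12  0.124]
small 0.1195 30 [0.5405 0.1084 0.1206] [0.53  0.097 0.12 ] [0.552 0.12  0.124]
big 0.1155 101 [0.4172 0.1112 0.119 ] [0.406 0.099 0.116] [0.429 0.124 0.124]
big 0.1175 81 [0.417  0.1115 0.1195] [0.406 0.099 0.118] [0.429 0.122 0.124]
big 0.1195 34 [0.4161 0.1101 0.1208] [0.406 0.1   0.12 ] [0.428 0.122 0.124]
small side nose [0.54380108 0.1338345  0.002     ] [0.53944329 0.12696221 0.088     ]
small top grip/nose [0.55360678 0.10357174 0.088     ] [0.54287296 0.10986479 0.002     ]
bottle [0.4207953  0.22443846 0.16      ] [0.41739868 0.22201083 0.084     ] [0.41816715 0.20695151 0.084     ]
ear/mouth top [0.56393217 0.37981716 0.051     ] [0.43750296 0.3534169  0.051     ]
seats [0.56569937 0.37094772 0.018     ] [0.4484175  0.34879023 0.018     ] [0.55850732 0.37163829 0.018     ] [0.44358289 0.34614496 0.018     ]
nest [0.49863138 0.36202802 0.        ] [0.49877015 0.36027391 0.        ]
[188 183  11  15 128] [0.564  0.3739 0.0504] [0.546 0.363 0.046] [0.581 0.389 0.055]
[201 233  14  16 171] [0.4376 0.35   0.0502] [0.419 0.334 0.046] [0.456 0.366 0.055]
shift [0.6916, 0.1212, -0.1136] turn [0.0, 1.1554, 0.0] mm 427 deg 104
```

Run:
```python
from h import *
mv((.36,.32,.22),-35)
```

```text
shift [0.3689, 0.0045, -0.3286] turn [0.0, 1.1554, 0.0] mm 296 deg 104
```

>>> {"fn": "step_arm", "kwargs": {"targets": [[[0.369,0.0,-0.329],[0,0.7,0],0],[[0.369,0.0,-0.329],[0,0.7,0],0],[[0.369,0.0,-0.329],[0,0.7,0],0],[[0.369,0.0,-0.329],[0,0.7,0],0],[[0.369,0.0,-0.329],[0,0.7,0],0],[[0.369,0.0,-0.329],[0,0.7,0],0],[[0.369,0.0,-0.329],[0,0.7,0],0],[[0.369,0.0,-0.329],[0,0.7,0],0]], "newtons": 20}}

```text
time: 2.4
ee_pos: [0.3611, 0.3182, 0.405]
tcp_rot: [[0.096, 0.0, 0.995], [-0.995, 0.0, 0.096], [-0.0, -1.0, 0.0]]
contact_force: [-0.3, -0.1, -0.4]
grip_width: 0.0306
```

Run:
```python
from h import *
mv((.587,.371,.14),-35)
```

```text
shift [-0.0513, 0.1386, 0.3832] turn [-0.0002, 0.4504, -0.0003] mm 246 deg 41
```

>>> {"fn": "step_arm", "kwargs": {"targets": [[[-0.051,0.139,0.383],[0,0.45,0],0],[[-0.051,0.139,0.383],[0,0.45,0],0],[[-0.051,0.139,0.383],[0,0.45,0],0],[[-0.051,0.139,0.383],[0,0.45,0],0],[[-0.051,0.139,0.383],[0,0.45,0],0],[[-0.051,0.139,0.383],[0,0.45,0],0],[[-0.051,0.139,0.383],[0,0.45,0],0]]}}

```text
time: 3.1
ee_pos: [0.5857, 0.3738, 0.3197]
tcp_rot: [[-0.567, -0.003, 0.824], [-0.824, -0.001, -0.567], [0.002, -1.0, -0.002]]
contact_force: [-0.1, 0.2, 0.2]
grip_width: 0.0006
```

Run:
```python
from h import *
mv((.587,.371,.068),-35)
mv((.538,.303,.068),-35)
print(manip.read_state()["grip_width"])
```

```text
shift [0.0024, 0.1162, 0.0046] turn [0.001, 0.0054, 0.0015] mm 70 deg 1
shift [0.1421, 0.1165, 0.0016] turn [0.001, 0.0054, 0.0015] mm 110 deg 1
0.0005589133332518127
```

>>> {"fn": "step_arm", "kwargs": {"targets": [[[0.002,0.116,0.003],[0,0,0],0],[[0.002,0.116,0.003],[0,0,0],0],[[0.002,0.116,0.003],[0,0,0],0],[[0.03,0.116,0.003],[0,0,0],0],[[0.05,0.116,0.003],[0,0,0],0],[[0.07,0.116,0.003],[0,0,0],0],[[0.085,0.116,0.003],[0,0,0],0],[[0.1,0.116,0.003],[0,0,0],0]]}}

```text
time: 3.9
ee_pos: [0.5525, 0.3238, 0.254]
tcp_rot: [[-0.566, 0.003, 0.824], [-0.824, 0.002, -0.566], [-0.003, -1.0, 0.001]]
contact_force: [-0.5, 0.2, 0.9]
grip_width: 0.0004
```

Run:
```python
from h import *
mv((.538,.303,.068),-35)
```

```text
shift [0.0422, 0.0066, -0.0003] turn [-0.0009, 0.0056, -0.002] mm 26 deg 1
```

>>> {"fn": "step_arm", "kwargs": {"targets": [[[0.015,0.005,0],[0,0,0],0],[[0.03,0.005,0],[0,0,0],0],[[0.045,0.005,0],[0,0,0],0],[[0.05,0.005,0],[0,0,0],0],[[0.05,0.005,0],[0,0,0],0],[[0.05,0.0,0],[0,0,0],0],[[0.045,-0.08,0],[0,0,0],0],[[0.045,-0.12,0],[0,0,0],0]]}}

```text
time: 4.7
ee_pos: [0.5374, 0.3021, 0.3248]
tcp_rot: [[-0.565, 0.0, 0.825], [-0.825, -0.0, -0.565], [0.0, -1.0, 0.0]]
contact_force: [1.7, -0.0, 0.6]
grip_width: 0.0006
```

Run:
```python
from h import *
mv((.5404,.109,.19),0,.164)
p,D=manip.snapshot("top"); C=cloud("top",D); h=C[...,2]; cv2.imwrite("pics/top1.png",cv2.resize(p[150:270,150:350,::-1],None,fx=3.5,fy=3.5,interpolation=3))
m=(h>.068)&(h<.095); m[:,:175]=0;m[:,235:]=0;m[:165]=0;m[265:]=0
n,l,st,ce=cv2.connectedComponentsWithStats(m.astype(np.uint8))
for i in range(1,n): print(st[i],C[l==i].mean(0).round(4))
```

```text
shift [0.2627, -0.0487, 0.1861] turn [-0.0001, -0.3825, 0.0001] mm 195 deg 34
```

View pics/top1.png

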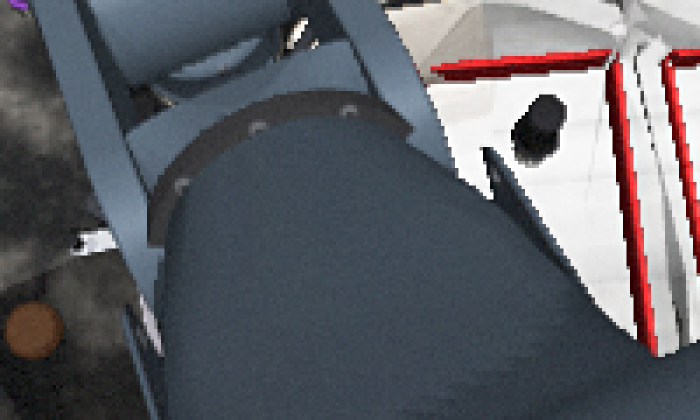

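>>> {"fn": "step_arm", "kwargs": {"targets": [[[0.263,-0.049,0.186],[0,-0.383,0],60],[[0.263,-0.049,0.186],[0,-0.383,0],60],[[0.263,-0.049,0.186],[0,-0.383,0],60],[[0.263,-0.049,0.186],[0,-0.383,0],60],[[0.263,-0.049,0.186],[0,-0.383,0],60],[[0.263,-0.049,0.186],[0,-0.383,0],60],[[0.263,-0.049,0.186],[0,-0.383,0],60]]}}

```text
time: 5.45
ee_pos: [0.5396, 0.1081, 0.3528]
tcp_rot: [[-0.002, -0.001, 1.0], [-1.0, 0.0, -0.002], [-0.0, -1.0, -0.001]]
contact_force: [0.1, -0.3, 0.4]
grip_width: 0.0475
```

Run:
```python
from h import *
mv((.5404,.109,.088),0,.164); print(manip.read_state()["grip_width"])
p,D=manip.snapshot("top"); C=cloud("top",D); h=C[...,2]; cv2.imwrite("pics/top2.png",cv2.resize(p[150:270,150:350,::-1],None,fx=3.5,fy=3.5,interpolation=3))
m=(h>.068)&(h<.095); m[:,:165]=0;m[:,250:]=0;m[:165]=0;m[265:]=0
n,l,st,ce=cv2.connectedComponentsWithStats(m.astype(np.uint8))
for i in range(1,n): print(st[i],C[l==i].mean(0).round(4))
```

```text
shift [-0.0014, 0.168, 0.0015] turn [0.0008, -0.0015, -0.0002] mm 101 deg 0
0.04752476781196633
[233 165  17   3  40] [0.607  0.2522 0.0718]
[226 204   4   5  19] [0.5092 0.2936 0.0803]
[198 213   4   2   5] [0.4993 0.3617 0.069 ]
[168 217   6   5  20] [0.4917 0.4282 0.0802]
[249 244   1   1   1] [0.4149 0.251  0.0937]
```

View pics/top2.png

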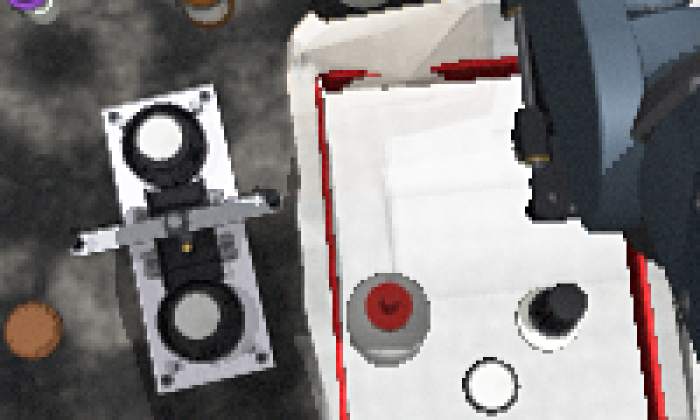

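>>> {"fn": "step_arm", "kwargs": {"targets": [[[-0.001,0.083,0.001],[0,0,0],60],[[-0.001,0.14,0.001],[0,0,0],60],[[-0.001,0.168,0.001],[0,0,0],60],[[-0.001,0.168,0.001],[0,0,0],60],[[-0.001,0.168,0.001],[0,0,0],60]]}}

```text
time: 6.0
ee_pos: [0.5407, 0.1098, 0.2522]
tcp_rot: [[0.001, -0.001, 1.0], [-1.0, 0.0, 0.001], [-0.0, -1.0, -0.001]]
contact_force: [0.4, 0.0, -0.1]
grip_width: 0.0524
```

>>> {"fn": "step_arm", "kwargs": {"targets": [[[0,0,0],[0,0,0],10],[[0,0,0],[0,0,0],10],[[0,0,0],[0,0,0],10],[[0,0,0],[0,0,0],10],[[0,0,0],[0,0,0],10],[[0,0,0],[0,0,0],10]], "newtons": 45}}

```text
time: 6.6
ee_pos: [0.5409, 0.1087, 0.253]
tcp_rot: [[-0.001, 0.001, 1.0], [-1.0, 0.0, -0.001], [-0.0, -1.0, 0.001]]
contact_force: [0.4, 0.1, 4.8]
grip_width: 0.0254
```

Run:
```python
from h import *
p,D=manip.snapshot("top"); C=cloud("top",D); h=C[...,2]
P=p.astype(int); 
for nm,(u,v) in dict(ear=(196,190),mouth=(206.5,241)).items():
    vv,uu=np.mgrid[:384,:512]; r=np.hypot(uu-u,vv-v)<14
    m=r&(P.min(-1)>130)
    c=np.array([uu[m].mean(),vv[m].mean()]); print(nm,"white",m.sum(),c,ray("top",c,.051).round(4))
    k=r&(h>.0465)&(h<.056); print(" depth",k.sum(),C[k].mean(0).round(4),((C[k].min(0)+C[k].max(0))/2).round(4))
cv2.imwrite("pics/side3.png",cv2.resize(manip.snapshot("side")[0][80:280,150:400,::-1],None,fx=3,fy=3,interpolation=3))
```

```text
ear white 207 [192.98550725 186.91304348] [0.5708 0.3755 0.051 ]
 depth 165 [0.5637 0.3699 0.0503] [0.5631 0.3711 0.0508]
mouth white 76 [198.76315789 242.80263158] [0.4331 0.37   0.051 ]
 depth 62 [0.4376 0.3632 0.0501] [0.4391 0.3648 0.0504]
```

View pics/side3.png

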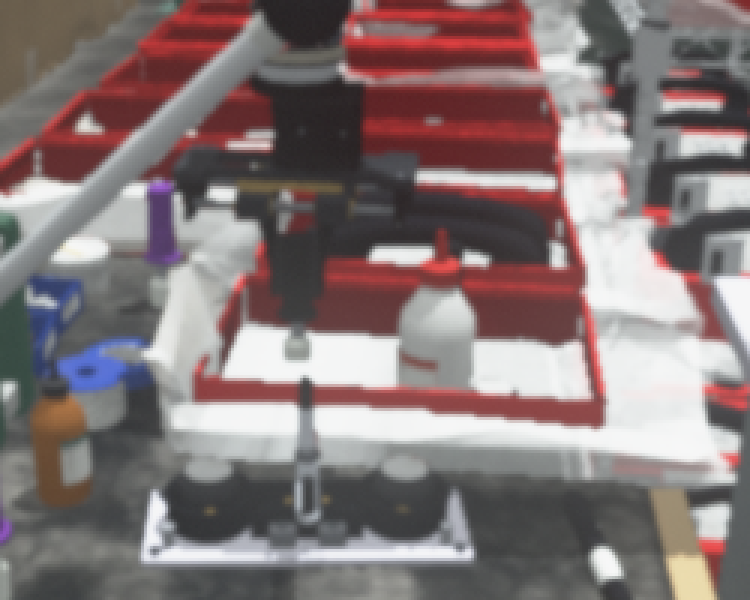

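Run:
```python
from h import *
mv((.5404,.109,.11),0,.251)
mv((.5639,.3695,.11),0,.251)
```

```text
shift [-0.0005, -0.18, -0.0006] turn [-0.0007, -0.0006, 0.0] mm 108 deg 0
shift [-0.4347, -0.18, 0.0381] turn [-0.0007, -0.0006, 0.0] mm 283 deg 0
```

>>> {"fn": "step_arm", "kwargs": {"targets": [[[0,-0.06,0],[0,0,0],10],[[0,-0.13,0],[0,0,0],10],[[0,-0.18,0],[0,0,0],10],[[-0.05,-0.18,0.005],[0,0,0],10],[[-0.12,-0.18,0.01],[0,0,0],10],[[-0.2,-0.18,0.018],[0,0,0],10],[[-0.28,-0.18,0.025],[0,0,0],10],[[-0.36,-0.18,0.032],[0,0,0],10]]}}

```text
time: 7.5
ee_pos: [0.5597, 0.3263, 0.3594]
tcp_rot: [[-0.001, -0.002, 1.0], [-1.0, -0.001, -0.001], [0.001, -1.0, -0.002]]
contact_force: [1.1, -0.6, -1.5]
grip_width: 0.0248
```

>>> {"fn": "step_arm", "kwargs": {"targets": [[[-0.05,0,0.005],[0,0,0],10],[[-0.075,0,0.006],[0,0,0],10],[[-0.075,0,0.006],[0,0,0],10],[[-0.075,0,0.006],[0,0,0],10]]}}

```text
time: 7.9
ee_pos: [0.5634, 0.3686, 0.3595]
tcp_rot: [[-0.001, -0.002, 1.0], [-1.0, -0.002, -0.001], [0.002, -1.0, -0.002]]
contact_force: [-0.1, -0.0, -1.1]
grip_width: 0.0252
```

Run:
```python
from h import *
mv((.5639,.3695,.055),0,.251); mv((.5639,.3695,.0325),0,.251)
p,D=manip.snapshot("side"); cv2.imwrite("pics/side4.png",cv2.resize(p[130:300,150:350,::-1],None,fx=3.5,fy=3.5,interpolation=3))
C=cloud("side",D); 
# nose: white cylinder; depth near expected
h=C; m=(C[...,2]>.095)&(C[...,2]<.14)&(abs(C[...,0]-.564)<.03)&(abs(C[...,1]-.37)<.03)
P=C[m]
for lo in np.arange(.09,.15,.006):
    k=(abs(C[...,0]-.564)<.04)&(abs(C[...,1]-.37)<.04)&(C[...,2]>=lo)&(C[...,2]<lo+.006); P=C[k]
    if len(P): print(round(lo,3),len(P),P[:,0].min().round(4),P[:,0].max().round(4),"maxy",np.percentile(P[:,1],90).round(4))
```

```text
shift [-0.0017, 0.0892, 0.0011] turn [0.0013, -0.0006, 0.0013] mm 54 deg 0
shift [-0.0018, 0.1267, 0.0011] turn [0.0013, -0.0006, 0.0013] mm 76 deg 0
0.102 1 0.5656 0.5656 maxy 0.3752
0.108 34 0.5504 0.574 maxy 0.3788
0.114 39 0.5505 0.5735 maxy 0.3784
0.12 34 0.5507 0.5735 maxy 0.3781
0.126 38 0.5508 0.5732 maxy 0.3792
0.132 60 0.5509 0.5736 maxy 0.3775
0.138 21 0.5567 0.5679 maxy 0.3734
0.144 21 0.5564 0.5674 maxy 0.3722
```

View pics/side4.png

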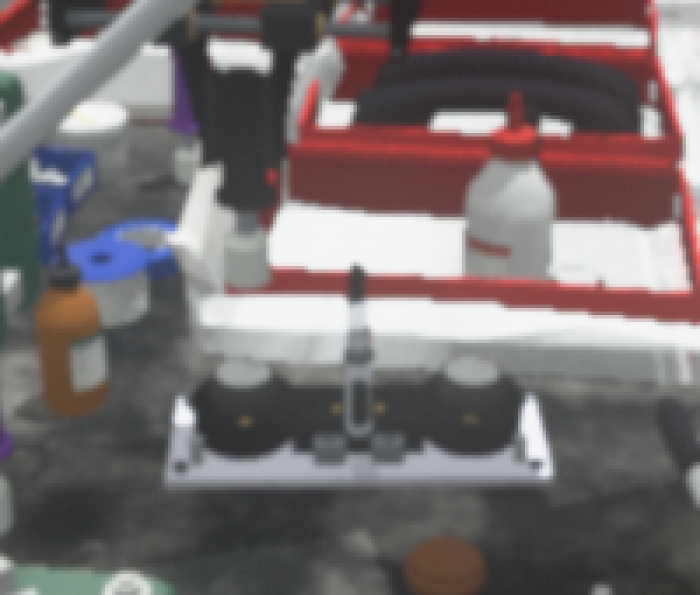

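>>> {"fn": "step_arm", "kwargs": {"targets": [[[-0.001,0.04,0.001],[0,0,0],10],[[-0.001,0.075,0.001],[0,0,0],10],[[-0.001,0.085,0.001],[0,0,0],10],[[-0.001,0.09,0.001],[0,0,0],10],[[-0.001,0.094,0.001],[0,0,0],10],[[-0.001,0.098,0.001],[0,0,0],10],[[-0.001,0.1,0.001],[0,0,0],10],[[-0.001,0.1,0.001],[0,0,0],10]], "newtons": 60}}

```text
time: 8.75
ee_pos: [0.5647, 0.3705, 0.3015]
tcp_rot: [[-0.001, 0.002, 1.0], [-1.0, 0.001, -0.001], [-0.001, -1.0, 0.002]]
contact_force: [0.8, -0.5, 0.7]
grip_width: 0.0253
```

>>> {"fn": "step_arm", "kwargs": {"targets": [[[-0.0,0.004,0.0],[0,0,0],10],[[0,0.008,0],[0,0,0],10],[[0,0.011,0],[0,0,0],10],[[0,0.014,0],[0,0,0],10],[[0,0.017,0],[0,0,0],10],[[0,0.02,0],[0,0,0],10]]}}

```text
time: 9.35
ee_pos: [0.5641, 0.3704, 0.2879]
tcp_rot: [[-0.001, -0.0, 1.0], [-1.0, 0.0, -0.001], [-0.0, -1.0, -0.0]]
contact_force: [-0.2, 0.5, -2.1]
grip_width: 0.025
```

>>> {"fn": "step_arm", "kwargs": {"targets": [[[0,0.003,0],[0,0,0],10],[[0,0.006,0],[0,0,0],10],[[0,0.008,0],[0,0,0],10],[[0,0.01,0],[0,0,0],10],[[0,0.01,0],[0,0,0],10]]}}

```text
time: 9.85
ee_pos: [0.5642, 0.3703, 0.2835]
tcp_rot: [[-0.001, -0.0, 1.0], [-1.0, -0.0, -0.001], [0.0, -1.0, -0.0]]
contact_force: [-2.1, 0.9, 6.6]
grip_width: 0.0248
```

>>> {"fn": "step_arm", "kwargs": {"targets": [[[0,0.002,0],[0,0,0],10],[[0,0.004,0],[0,0,0],10],[[0,0.004,0],[0,0,0],10]]}}

```text
time: 10.15
ee_pos: [0.5641, 0.3704, 0.2834]
tcp_rot: [[-0.001, 0.0, 1.0], [-1.0, -0.0, -0.001], [0.0, -1.0, 0.0]]
contact_force: [-4.0, -1.8, 16.3]
grip_width: 0.0251
```

>>> {"fn": "step_arm", "kwargs": {"targets": [[[0,-0.02,0],[0,0,0],10],[[0,-0.06,0],[0,0,0],10],[[0,-0.12,0],[0,0,0],10],[[0,-0.13,0],[0,0,0],10],[[0,-0.13,0],[0,0,0],10],[[0,-0.13,0],[0,0,0],10]]}}

```text
time: 10.75
ee_pos: [0.5637, 0.3701, 0.3563]
tcp_rot: [[-0.001, -0.003, 1.0], [-1.0, -0.001, -0.001], [0.001, -1.0, -0.003]]
contact_force: [-0.3, -0.3, -2.1]
grip_width: 0.025
```

Run:
```python
from h import *
p,D=manip.snapshot("side"); C=cloud("side",D)
cv2.imwrite("pics/side5.png",cv2.resize(p[130:300,150:350,::-1],None,fx=3.5,fy=3.5,interpolation=3))
P=p.astype(int)
for nm,X in dict(ear=(.564,.37),mouth=(.437,.3525)).items():
    m=(np.hypot(C[...,0]-X[0],C[...,1]-X[1])<.025)&(C[...,2]>.026)&(C[...,2]<.06)
    w=m&(P.min(-1)>120); print(nm,m.sum(),w.sum(),C[w].mean(0).round(4) if w.any() else 0,((C[w].max(0)+C[w].min(0))/2).round(4) if w.any() else 0)
m=(np.hypot(C[...,0]-.564,C[...,1]-.37)<.02)&(C[...,2]>.09)&(C[...,2]<.12); print("nose",C[m].mean(0).round(4),C[m].min(0).round(4),C[m].max(0).round(4))
mv((.437,.352,.11),0,.251)
```

```text
ear 210 93 [0.5658 0.3681 0.033 ] [0.5655 0.3697 0.0327]
mouth 298 105 [0.44   0.3504 0.0517] [0.4407 0.351  0.0516]
nose [0.5612 0.377  0.1126] [0.5505 0.3691 0.1051] [0.5735 0.3817 0.1198]
shift [0.0302, -0.0079, -0.2111] turn [0.0024, -0.0005, 0.0011] mm 128 deg 0
```

View pics/side5.png

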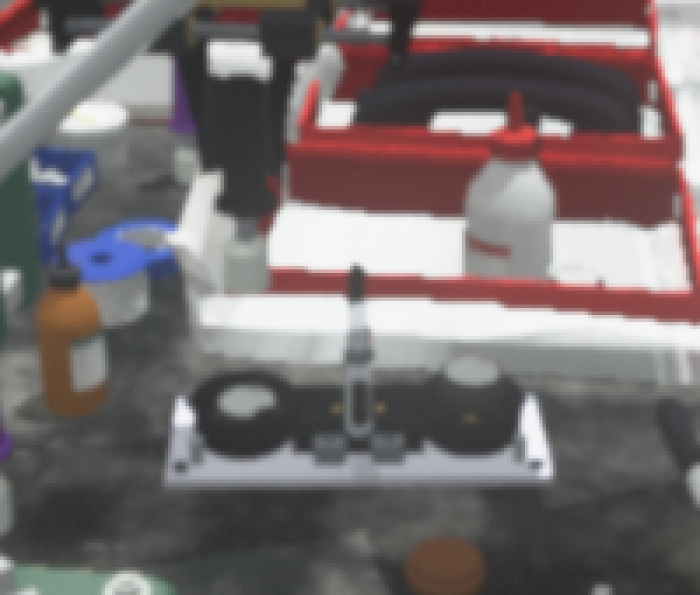

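>>> {"fn": "step_arm", "kwargs": {"targets": [[[0.01,-0.01,-0.07],[0,0,0],10],[[0.02,-0.01,-0.14],[0,0,0],10],[[0.029,-0.01,-0.19],[0,0,0],10],[[0.029,-0.01,-0.21],[0,0,0],10],[[0.029,-0.01,-0.21],[0,0,0],10],[[0.029,-0.01,-0.21],[0,0,0],10]]}}

```text
time: 11.4
ee_pos: [0.4396, 0.3535, 0.3637]
tcp_rot: [[-0.001, 0.002, 1.0], [-1.0, 0.001, -0.001], [-0.001, -1.0, 0.002]]
contact_force: [0.7, -0.8, -1.2]
grip_width: 0.0252
```

Run:
```python
from h import *
mv((.438,.352,.0505),0,.251)
```

```text
shift [0.0026, 0.1037, -0.0028] turn [-0.0012, -0.0005, -0.0004] mm 62 deg 0
```

>>> {"fn": "step_arm", "kwargs": {"targets": [[[0.002,0.05,-0.002],[0,0,0],10],[[0.002,0.085,-0.002],[0,0,0],10],[[0.002,0.092,-0.002],[0,0,0],10],[[0.002,0.096,-0.002],[0,0,0],10],[[0.002,0.1,-0.002],[0,0,0],10],[[0.002,0.104,-0.002],[0,0,0],10],[[0.002,0.104,-0.002],[0,0,0],10]]}}

```text
time: 12.1
ee_pos: [0.4375, 0.352, 0.3021]
tcp_rot: [[-0.001, 0.001, 1.0], [-1.0, 0.001, -0.001], [-0.001, -1.0, 0.001]]
contact_force: [-0.1, 0.2, -2.2]
grip_width: 0.0251
```

>>> {"fn": "step_arm", "kwargs": {"targets": [[[-0.0,0.004,0.0],[0,0,0],10],[[0,0.008,0],[0,0,0],10],[[0,0.011,0],[0,0,0],10],[[0,0.014,0],[0,0,0],10],[[0,0.017,0],[0,0,0],10],[[0,0.02,0],[0,0,0],10]]}}

```text
time: 12.7
ee_pos: [0.4372, 0.352, 0.2895]
tcp_rot: [[-0.001, 0.0, 1.0], [-1.0, 0.0, -0.001], [-0.0, -1.0, 0.0]]
contact_force: [-0.0, 0.2, 1.7]
grip_width: 0.0252
```

>>> {"fn": "step_arm", "kwargs": {"targets": [[[0,0.003,0],[0,0,0],10],[[0,0.006,0],[0,0,0],10],[[0,0.008,0],[0,0,0],10],[[0,0.01,0],[0,0,0],10],[[0,0.01,0],[0,0,0],10]]}}

```text
time: 13.2
ee_pos: [0.4368, 0.3517, 0.2835]
tcp_rot: [[-0.001, -0.001, 1.0], [-1.0, -0.001, -0.001], [0.001, -1.0, -0.001]]
contact_force: [0.1, -0.8, 0.7]
grip_width: 0.0249
```

>>> {"fn": "step_arm", "kwargs": {"targets": [[[0,0.002,0],[0,0,0],10],[[0,0.004,0],[0,0,0],10],[[0,0.006,0],[0,0,0],10],[[0,0.006,0],[0,0,0],10]]}}

```text
time: 13.6
ee_pos: [0.4367, 0.3518, 0.2833]
tcp_rot: [[-0.0, 0.0, 1.0], [-1.0, -0.0, -0.0], [0.0, -1.0, 0.0]]
contact_force: [-5.2, -2.8, 23.2]
grip_width: 0.0248
```

>>> {"fn": "step_arm", "kwargs": {"targets": [[[0,-0.02,0],[0,0,0],10],[[0,-0.06,0],[0,0,0],10],[[0,-0.12,0],[0,0,0],10],[[0,-0.15,0.03],[0,0,0],10],[[0,-0.15,0.1],[0,0,0],10],[[0,-0.15,0.16],[0,0,0],10],[[0,-0.15,0.175],[0,0,0],10],[[0,-0.15,0.175],[0,0,0],10]]}}

```text
time: 14.4
ee_pos: [0.5432, 0.3513, 0.369]
tcp_rot: [[-0.002, -0.001, 1.0], [-1.0, -0.0, -0.002], [0.0, -1.0, -0.001]]
contact_force: [-1.0, -0.4, -1.9]
grip_width: 0.0252
```

Run:
```python
from h import *
for n in("side","top"):
    p,D=manip.snapshot(n); C=cloud(n,D); P=p.astype(int)
    if n=="side": cv2.imwrite("pics/side6.png",cv2.resize(p[130:300,150:350,::-1],None,fx=3.5,fy=3.5,interpolation=3))
    for nm,X in dict(ear=(.5655,.37),mouth=(.4395,.352)).items():
        m=(np.hypot(C[...,0]-X[0],C[...,1]-X[1])<.025)&(C[...,2]>.026)&(C[...,2]<.06)
        w=m&(P.min(-1)>120); print(n,nm,m.sum(),w.sum(),C[w].mean(0).round(4) if w.any() else 0,((C[w].max(0)+C[w].min(0))/2).round(4) if w.any() else 0)
mv((.5404,.109,.11),0,.251);mv((.5404,.109,.003),0,.251)
```

```text
side ear 207 92 [0.5659 0.3679 0.0328] [0.5652 0.3688 0.0324]
side mouth 213 96 [0.4386 0.349  0.033 ] [0.439  0.35   0.0333]
top ear 0 0 0 0
top mouth 0 0 0 0
shift [0.4042, 0.0135, -0.0004] turn [0.0023, -0.0005, 0.0007] mm 243 deg 0
shift [0.404, 0.1919, 0.0002] turn [0.0023, -0.0005, 0.0007] mm 268 deg 0
```

View pics/side6.png

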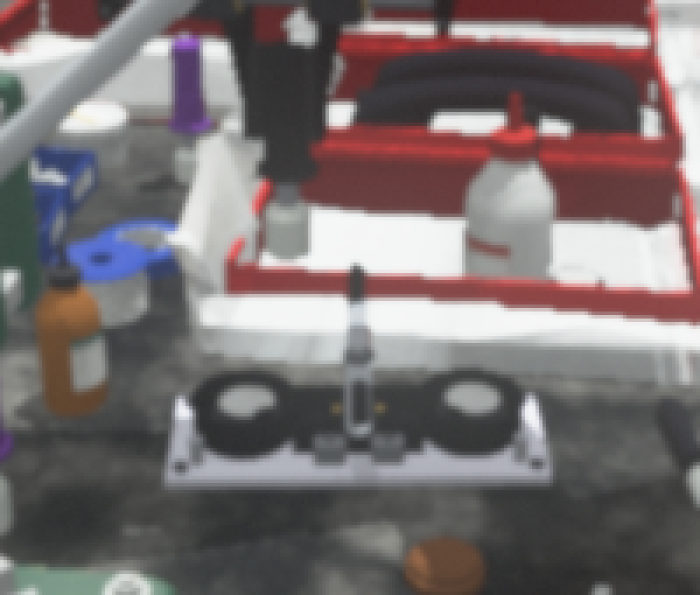

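Both capsules sit at 33 mm. Now the pusher goes back to its place in the tray.

>>> {"fn": "step_arm", "kwargs": {"targets": [[[0.07,0,0],[0,0,0],10],[[0.15,0,0],[0,0,0],10],[[0.23,0,0],[0,0,0],10],[[0.31,0,0],[0,0,0],10],[[0.37,0,0],[0,0,0],10],[[0.4,0,0],[0,0,0],10],[[0.404,0.02,0],[0,0,0],10],[[0.404,0.05,0],[0,0,0],10]]}}

```text
time: 15.3
ee_pos: [0.5411, 0.1096, 0.3402]
tcp_rot: [[-0.002, 0.002, 1.0], [-1.0, 0.001, -0.002], [-0.001, -1.0, 0.002]]
contact_force: [0.8, 0.5, -2.1]
grip_width: 0.025
```

Run:
```python
from h import *
mv((.5404,.109,.003),0,.251)
```

```text
shift [0.001, 0.1437, -0.0013] turn [-0.001, -0.001, -0.0004] mm 86 deg 0
```

>>> {"fn": "step_arm", "kwargs": {"targets": [[[0.001,0.05,-0.001],[0,0,0],10],[[0.001,0.1,-0.001],[0,0,0],10],[[0.001,0.125,-0.001],[0,0,0],10],[[0.001,0.135,-0.001],[0,0,0],10],[[0.001,0.14,-0.001],[0,0,0],10],[[0.001,0.143,-0.001],[0,0,0],10],[[0.001,0.143,-0.001],[0,0,0],10]]}}

```text
time: 16.0
ee_pos: [0.5414, 0.1091, 0.2548]
tcp_rot: [[-0.0, 0.001, 1.0], [-1.0, 0.0, -0.0], [-0.0, -1.0, 0.001]]
contact_force: [0.3, 0.6, -0.9]
grip_width: 0.0249
```

>>> {"fn": "step_arm", "kwargs": {"targets": [[[0,0.002,0],[0,0,0],10],[[0,0.004,0],[0,0,0],10],[[0,0.004,0],[0,0,0],10]]}}

```text
time: 16.3
ee_pos: [0.5416, 0.1088, 0.253]
tcp_rot: [[-0.001, 0.002, 1.0], [-1.0, 0.0, -0.001], [-0.0, -1.0, 0.002]]
contact_force: [-0.8, -0.4, 4.7]
grip_width: 0.0254
```

Contact at the same height as at the pick-up; release gently.

>>> {"fn": "step_arm", "kwargs": {"targets": [[[0,0,0],[0,0,0],35],[[0,0,0],[0,0,0],40],[[0,0,0],[0,0,0],55],[[0,0,0],[0,0,0],60],[[0,0,0],[0,0,0],60],[[0,0,0],[0,0,0],60]]}}

```text
time: 16.9
ee_pos: [0.5413, 0.1088, 0.2516]
tcp_rot: [[-0.001, -0.0, 1.0], [-1.0, -0.0, -0.001], [0.0, -1.0, -0.0]]
contact_force: [-0.0, -0.3, 1.0]
grip_width: 0.0512
```

>>> {"fn": "step_arm", "kwargs": {"targets": [[[0,-0.03,0],[0,0,0],60],[[0,-0.08,0],[0,0,0],60],[[0,-0.15,0],[0,0,0],60],[[0,-0.22,0],[0,0,0],60],[[0,-0.25,0],[0,0,0],60],[[0.1,-0.25,0],[0,0,0],60],[[0.2,-0.25,-0.05],[0,0,0],60],[[0.3,-0.25,-0.1],[0,0,0],60]]}}

```text
time: 17.7
ee_pos: [0.4996, -0.0334, 0.4021]
tcp_rot: [[0.001, 0.002, 1.0], [-1.0, -0.001, 0.001], [0.001, -1.0, 0.002]]
contact_force: [0.6, -1.9, -0.1]
grip_width: 0.0527
```

Run:
```python
from h import *
p,D=manip.snapshot("top"); C=cloud("top",D); h=C[...,2]; P=p.astype(int)
cv2.imwrite("pics/top7.png",cv2.resize(p[90:290,130:350,::-1],None,fx=3,fy=3,interpolation=3))
for nm,X in dict(ear=(.564,.37),mouth=(.437,.352)).items():
    m=(np.hypot(C[...,0]-X[0],C[...,1]-X[1])<.022)&(h>.02)&(h<.06); w=m&(P.min(-1)>120)
    print(nm,w.sum(),C[w].mean(0).round(4),((C[w].max(0)+C[w].min(0))/2).round(4))
k=(np.hypot(C[...,0]-.54,C[...,1]-.109)<.04)&(h>.1155)&(h<.13); print("pusher top",k.sum(),C[k].mean(0).round(4))
s=manip.read_state(); print(s["time"],s["contact_force"],s["ee_pos"])
```

```text
ear 128 [0.5644 0.3704 0.0318] [0.5648 0.3711 0.0321]
mouth 127 [0.4379 0.3519 0.0323] [0.438  0.3525 0.033 ]
pusher top 93 [0.5398 0.1089 0.1189]
17.75 [-2.35088465 -2.20390605 -0.63338804] [ 0.49662393 -0.038708    0.40151373]
```

View pics/top7.png

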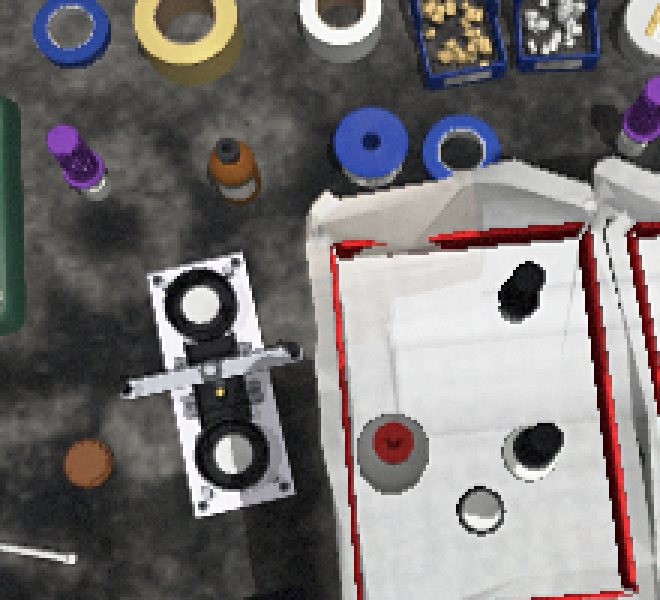

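The picture shows the bar crosswise, with both capsules down in their cups (crop about 203,303 and 236,455). The small pusher stands upright at (521,292), and the bystanders look unmoved. I'll let the arm settle, then hand the job in.

>>> {"fn": "step_arm", "kwargs": {"targets": [[[0,0,0],[0,0,0],60],[[0,0,0],[0,0,0],60],[[0,0,0],[0,0,0],60],[[0,0,0],[0,0,0],60]]}}

```text
time: 18.15
ee_pos: [0.5002, -0.031, 0.4017]
tcp_rot: [[0.001, 0.0, 1.0], [-1.0, 0.0, 0.001], [-0.0, -1.0, 0.0]]
contact_force: [-0.1, 0.0, -0.4]
grip_width: 0.0522
```

```bash
python3 -c "
from h import *
print(manip.sign_off())"
```

```text
the job is handed in; nothing more can be done
None
```

The job is done and handed in at about 18 s. I turned the keeper bar crosswise to about -1.57 rad, pressed the ear capsule and then the mouth capsule home with the small pusher, and stood the pusher back in the red tray where it came from.

- **Capsules:** the last top picture puts the tops at about 32 mm (ear) and 32–33 mm (mouth), within 1–2 mm of the seat centres I estimated. The side camera gave about 33 mm for both. Each press ended on a hard stop at 16 to 23 N. I did not measure the capsules' level separately; they look flat in the pictures.
- **Pusher:** the top of its grip is within 1 mm of where it stood at the start, and it looks upright. It touched the tray floor at the same height as when I picked it up.
- **Other things:** the bystanders look unmoved in the last top picture, but I did not measure them, and the marker is outside that crop. The arm is clear of everything.
- **Checks that disagreed:** early on, the point network's side-camera reading put the pusher about 20 mm off in y. I used the depth position instead, and the grasp confirmed it. One mouth-capsule reading, taken while the arm was partly in the way, was about 10 mm off, so I discarded it.

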